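Build a ceramic crib and lay the sensor base plates on it, brass up

ROBOT

A 6-joint arm with a two-finger parallel gripper is mounted at the origin on the work surface. World frame = base frame: x ahead of the robot, y to its left, z up, the work surface at z = 0. Lengths are in m, angles in rad, forces in N, time in s.
With the tool pointing down it reaches from about 0.275 to 0.75 m from the base axis. Payload 10.2 kg.
Tool frame: the origin (TCP) lies midway between the tips of the shut fingers; the grasp point (between the pads) lies 19 mm behind it (env.hold_point_z is the distance from the TCP to the grasp point, in m); x points along the fingers, z is the direction in which the jaws open and shut, and the axes are right-handed (so a half turn about x gives the same grasp; the last joint's range is limited). The gripper opens to 85 mm and grips with 20 to 120 N. Pads are 22 mm wide; open, the fingers measure 114 mm over their backs; the gripper's body (76 mm by 85 mm) begins 54 mm behind the grasp point. The pads swing forward as they close: fully open they stand 13 mm farther back than shut.
Start: joints at [-1.371, 0.313, 1.498, -0, 1.331, -0.223], TCP at [0.215, -0.479, 0.231] pointing down, gripper open.
Joint ranges: [-2.94, 2.94], [-0.97, 2.17], [0.19, 2.56], [-1.23, 4.37], [0.02, 3.11], [-2.88, 2.88]. Speed limits (rad/s): [2.39, 2.39, 3.01, 3.14, 3.14, 3.14].

INTERFACE

Orientations are given as a unit quaternion [x, y, z, w].
In Python, from bench import env, kinematics, monitor, eyes, job gives the robot as it stands. The module is installed in compiled form; this text tells all that it offers. Calls block until the motion is done:
- env.reach(position, orientation): joint-space move of the TCP to a pose.
- env.movel(position, velocity=0.15, frame=None, guard=None): straight line of the TCP; frame=None keeps the orientation; velocity is the mean speed in m/s. With guard (N) it stops when the force on the tool has changed by that much, and returns True; else False.
- env.set_joints(angles): joint-space move.
- env.release() and env.close_gripper(effort=None): open the fingers fully, or close them until they stop; effort is the grip in N (None keeps the last).
- env.hold(seconds).
- kinematics.ik(position, orientation): joint angles nearest the present ones, or None.
- monitor.sense(): the state.
- eyes.grab_frame(name): name is "scene" or "top" or "wrist"; returns a dict with "frame" (400x640x3 uint8, red, green, blue), "mtx" (3x3 intrinsics, pixels), "view" (4x4, takes a point from world to camera coordinates). Camera axes: x right, y down, z forward; pixel columns grow to the right and rows downward; lengths in m; the calibration is good to about 2 mm. A picture is of the moment at which its call begins. There is no depth.
A pose or a line that the arm cannot do raises env.MotionError and nothing moves.
- job.hand_in(): hands the job in, once; it reports no verdict.
The state is a dict: "clock": time; "joints": joint angles; "qvel": joint speeds; "joint_efforts": joint torques, N m; "position": TCP position; "ee_rot": TCP orientation; "contact_force": force on the tool from outside, world axes, zero at the start; "ft_torque": the same for the moment, N m; "finger_gap": opening from 0.0 (shut) to 1.0 (fully open).
Only numpy, scipy, OpenCV 4.12 (cv2) and the standard library are available. Lean on these libraries where they do the work, as an engineer would, in place of code of your own. Each camera call takes 0.05 s, during which the arm holds its last target.

TASK

On the dark base pad build a crib: lay the two brown-red runners centred along the two yellow lanes, then lay every white ceramic slat crosswise on top of both runners, centred side to side, with one slat about 48 mm to each side of the pad's middle and the third, if there is one, across the middle. Then turn both sensor base plates over, so that the brass face is up, and lay them flat on the slats side by side, lengthwise along the runners and centred between the crib's ends, each about 45 mm from the centre line with a clear gap between them. Leave the other hardware on the shelf standing where it is, and let go of everything.

Things in the scene. Friction and masses are not known exactly. Their poses are not given: they have to be found in the camera images.
- pad: dark steel base pad, fixed to the shelf, 170 x 150 x 6 mm (pad x, pad y, height). Origin at the centre of its underside (on the shelf top, z = 0), z up, so its top is 6 mm up. Two yellow painted lanes, 150 x 26 mm, run along the pad's x axis; their centre lines lie at pad y = +50 mm and -50 mm.
- runner1: brown-red (terracotta coloured) runner, a square bar 150 x 20 x 20 mm, loose, lying on the shelf at the start. Origin at its centre; its x axis runs along its length.
- runner2: brown-red (terracotta coloured) runner, a square bar 150 x 20 x 20 mm, loose, lying on the shelf at the start. Origin at its centre; its x axis runs along its length.
- slat1: white ceramic insulating slat, a square bar 180 x 20 x 20 mm, loose, lying on the shelf at the start. Origin at its centre; its x axis runs along its length. There may be two slats or three.
- slat2: white ceramic insulating slat, a square bar 180 x 20 x 20 mm, loose, lying on the shelf at the start. Origin at its centre; its x axis runs along its length. There may be two slats or three.
- slat3: white ceramic insulating slat, a square bar 180 x 20 x 20 mm, loose, lying on the shelf at the start. Origin at its centre; its x axis runs along its length. There may be two slats or three.
- plate1: sensor base plate, a flat loose block 110 x 54 x 18 mm, about 0.3 kg: one face black with a thin grey line, the other bare brass (6 mm layer). Origin at the block centre; x along the 110 mm, y along the 54 mm, z out of the BLACK face. Starts flat on the shelf, black up; can stand by itself on a 54 x 18 end.
- plate2: sensor base plate, a flat loose block 110 x 54 x 18 mm, about 0.3 kg: one face black with a thin grey line, the other bare brass (6 mm layer). Origin at the block centre; x along the 110 mm, y along the 54 mm, z out of the BLACK face. Starts flat on the shelf, black up; can stand by itself on a 54 x 18 end.
- leveling_foot: brass leveling foot, a round flange 64 mm across with a stem and head, 60 mm tall; origin at the centre of its underside, z up. Not part of the job: leave it standing where it is.
- sensor_puck: black sensor puck, 76 mm across, 34 mm tall; origin at the centre of its underside, z up. Not part of the job: leave it standing where it is.
- ceramic_block: white ceramic block 60 x 80 x 40 mm; origin at the centre of its underside, z up. Not part of the job: leave it standing where it is.
- standoff1: stainless hex standoff, standing, 28 mm across, 82 mm tall with its stud; origin at the centre of its underside, z up. Not part of the job: leave it standing where it is.
- standoff2: stainless hex standoff, standing, 28 mm across, 82 mm tall with its stud; origin at the centre of its underside, z up. Not part of the job: leave it standing where it is.
Mind the look-alikes: they are no part of the job. Leave any orange or purple look-alike of the plate2 alone. Leave any blue look-alike of the slat2 alone.

How it is judged:
On the way, in this order (a step that is already met when the one before it is completed fails the run):
1. both runners lie on the pad along the two lanes (angle between the x axis of each of runner1, runner2 and the x axis of pad, either way round below 0.14 rad and x of runner1 in the frame of pad between -0.02 and 0.02 m and z of runner1 in the frame of pad between 0.012 and 0.02 m and (y of runner1 in the frame of pad between 0.037 and 0.063 m or y of runner1 in the frame of pad between -0.063 and -0.037 m) and x of runner2 in the frame of pad between -0.02 and 0.02 m and z of runner2 in the frame of pad between 0.012 and 0.02 m and (y of runner2 in the frame of pad between 0.037 and 0.063 m or y of runner2 in the frame of pad between -0.063 and -0.037 m)), for 0.2 s.
2. every slat lies crosswise on both runners (angle between the x axis of each of slat1, slat2, slat3 and the y axis of pad, either way round below 0.14 rad and y of slat1 in the frame of pad between -0.022 and 0.022 m and z of slat1 in the frame of pad between 0.032 and 0.04 m and (x of slat1 in the frame of pad between 0.03 and 0.066 m or x of slat1 in the frame of pad between -0.015 and 0.015 m or x of slat1 in the frame of pad between -0.066 and -0.03 m) and y of slat2 in the frame of pad between -0.022 and 0.022 m and z of slat2 in the frame of pad between 0.032 and 0.04 m and (x of slat2 in the frame of pad between 0.03 and 0.066 m or x of slat2 in the frame of pad between -0.015 and 0.015 m or x of slat2 in the frame of pad between -0.066 and -0.03 m) and y of slat3 in the frame of pad between -0.022 and 0.022 m and z of slat3 in the frame of pad between 0.032 and 0.04 m and (x of slat3 in the frame of pad between 0.03 and 0.066 m or x of slat3 in the frame of pad between -0.015 and 0.015 m or x of slat3 in the frame of pad between -0.066 and -0.03 m) and (horizontal distance between slat1 and slat2 above 0.075 m or horizontal distance between any of slat1, slat2 and slat3 above 0.075 m)), for 0.2 s.
At the end, for the whole second after the job is handed in: Runners in the lanes (13 mm across, 20 along, 0.14 rad); slats across both (0.14 rad, 22 mm), each 30-66 mm from the pad middle or within 15 of it, two 75+ mm apart; plates brass up, level on the slats, along pad x (0.18 rad), within 25 mm of mid and 58 across, 60+ mm apart; all at rest (all of step 1 and all of step 2 and angle between each of plate1, plate2's own z axis and vertical above 3.05 rad and angle between the x axis of each of plate1, plate2 and the x axis of pad, either way round below 0.18 rad and x of plate1 in the frame of pad between -0.025 and 0.025 m and y of plate1 in the frame of pad between -0.058 and 0.058 m and z of plate1 in the frame of pad between 0.05 and 0.06 m and x of plate2 in the frame of pad between -0.025 and 0.025 m and y of plate2 in the frame of pad between -0.058 and 0.058 m and z of plate2 in the frame of pad between 0.05 and 0.06 m and horizontal distance between plate1 and plate2 above 0.06 m and linear speed of each of runner1, runner2, slat1, slat2, slat3, plate1, plate2 below 0.02 m/s); the robot touches nothing.
It fails at once if the leveling foot is shifted by more than 50 mm or tipped over (distance of leveling_foot from where it was at the start of the episode above 0.05 m or angle between leveling_foot's own z axis and vertical above 0.5 rad).
It fails at once if the sensor puck is shifted by more than 50 mm or tipped over (distance of sensor_puck from where it was at the start of the episode above 0.05 m or angle between sensor_puck's own z axis and vertical above 0.5 rad).
It fails at once if the ceramic block is shifted by more than 50 mm or tipped over (distance of ceramic_block from where it was at the start of the episode above 0.05 m or angle between ceramic_block's own z axis and vertical above 0.5 rad).
It fails at once if the standoff1 is shifted by more than 50 mm or tipped over (distance of standoff1 from where it was at the start of the episode above 0.05 m or angle between standoff1's own z axis and vertical above 0.5 rad).
It fails at once if the standoff2 is shifted by more than 50 mm or tipped over (distance of standoff2 from where it was at the start of the episode above 0.05 m or angle between standoff2's own z axis and vertical above 0.5 rad).
Of slat1, slat2, slat3 only 2 to 3 are there at a start; the rules pass over those that are not, and their reading is None.
At some moment in a run one of plate1, plate2 may be knocked a few centimetres aside while the robot is not near it.
It also fails if it takes over 210 s, if anything falls off the work surface, if the arm or the gripper's body presses on something with over 40 N, if the wrist force passes 120 N, or if a joint passes its speed limit or range.

## Working session

There is one attempt and no reset: what is moved stays moved. The work goes in short steps, each a Python script; the robot and the scene stay as the last script left them, time stands still between calls to the robot, and variables do not carry over. Pictures are saved under pics/ and viewed, and the job is handed in when it is done.

```bash
mkdir -p pics; ls; python3 - <<'E'
from bench import env, kinematics, monitor, eyes, job
import cv2, numpy as np
for n in ("scene","top","wrist"):
    f=eyes.grab_frame(n); cv2.imwrite(f"pics/{n}0.png",f["frame"][:,:,::-1]); print(n,f["mtx"].round(1).tolist(),f["view"].round(3).tolist())
s=monitor.sense(); print(s["clock"],s["position"],s["ee_rot"],s["finger_gap"],env.hold_point_z)
E
```

```text
pics
scene [[447.6, 0.0, 316.4], [0.0, 447.6, 199.6], [0.0, 0.0, 1.0]] [[0.794, 0.608, -0.006, -0.406], [0.34, -0.452, -0.825, -0.108], [-0.505, 0.652, -0.565, 1.495], [0.0, 0.0, 0.0, 1.0]]
top [[456.2, 0.0, 325.6], [0.0, 456.2, 203.5], [0.0, 0.0, 1.0]] [[-0.016, -1.0, 0.006, 0.018], [-0.993, 0.015, -0.12, 0.478], [0.12, -0.008, -0.993, 1.357], [0.0, 0.0, 0.0, 1.0]]
wrist [[316.3, 0.0, 322.8], [0.0, 316.3, 198.5], [0.0, 0.0, 1.0]] [[0.411, -0.911, -0.002, -0.524], [-0.865, -0.391, 0.314, -0.041], [-0.287, -0.128, -0.949, 0.381], [0.0, 0.0, 0.0, 1.0]]
0.15 [ 0.21533771 -0.47860237  0.23088107] [ 0.38419397  0.59402712 -0.38372514  0.59353331] 1.0025073888776441 0.0187
```

View pics/scene0.png

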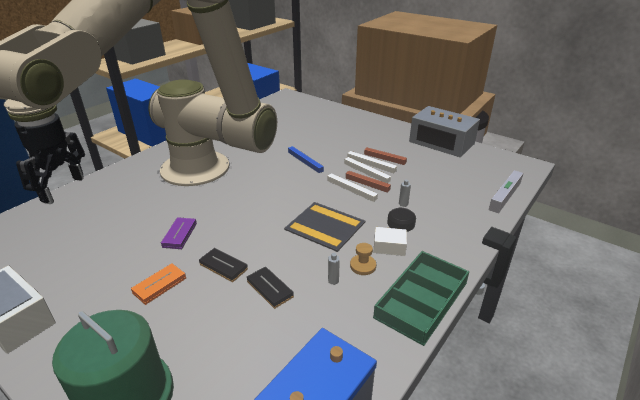

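View pics/top0.png

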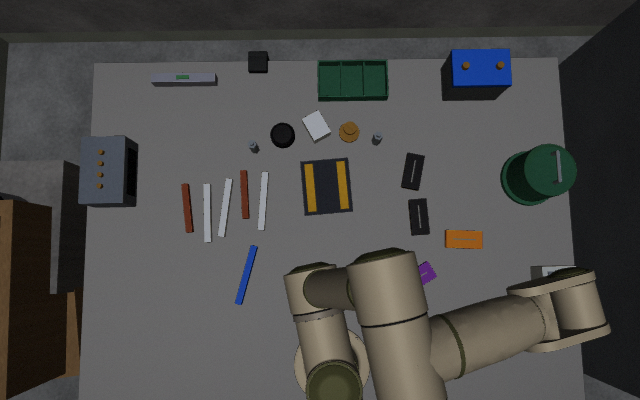

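View pics/wrist0.png

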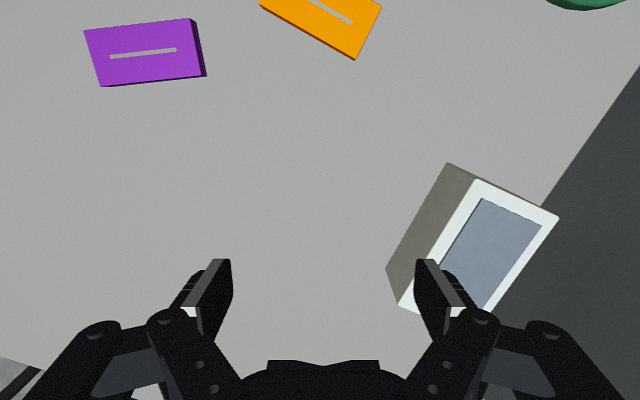

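The top view shows:
- **Runners:** brown-red at (187,208) and (245,194).
- **Slats:** white at (207,212), (225,207) and (263,201). The blue look-alike is at (246,275). The white block at (316,126) isn't a slat.
- **Plates:** black at (413,171) and (419,217). The orange (464,239) and purple (427,272) look-alikes are to be left alone.
- **Pad:** at (327,186), with its lanes along world x.

Next I'll measure these and check them in a close crop.

```bash
cat > h.py <<'E'
from bench import env, kinematics, monitor, eyes, job
import cv2, numpy as np
from scipy.spatial.transform import Rotation as R
def px2w(f,uv,z):
    K,V=f["mtx"],f["view"]; Rm=V[:3,:3]; c=-Rm.T@V[:3,3]
    uv=np.atleast_2d(uv).astype(float)
    d=(np.c_[uv,np.ones(len(uv))]@np.linalg.inv(K).T)@Rm
    return c+d*((z-c[2])/d[:,2])[:,None]
def w2px(f,P):
    P=np.atleast_2d(P).astype(float); q=(P@f["view"][:3,:3].T+f["view"][:3,3])@f["mtx"].T
    return q[:,:2]/q[:,2:]
def masks(img):
    h=cv2.cvtColor(img,cv2.COLOR_RGB2HSV).astype(int); H,S,Vv=h[...,0],h[...,1],h[...,2]
    r,g,b=[img[...,i].astype(int) for i in range(3)]
    return dict(red=((H<9)|(H>172))&(S>110)&(Vv>50), white=(S<25)&(Vv>185), black=(Vv<58), yellow=(H>17)&(H<28)&(S>130)&(Vv>100))
def blobs(f,name,z,amin,roi=None):
    """rects in world on plane z: centre x,y, long,short, yaw of long axis"""
    m=masks(f["frame"])[name].astype(np.uint8)
    if roi is not None:
        k=np.zeros_like(m); u0,v0,u1,v1=roi; k[v0:v1,u0:u1]=1; m=m*k
    n,l,st,c=cv2.connectedComponentsWithStats(m)
    out=[]
    for i in range(1,n):
        if st[i,4]<amin: continue
        cs,_=cv2.findContours((l==i).astype(np.uint8),cv2.RETR_EXTERNAL,cv2.CHAIN_APPROX_NONE)
        w=px2w(f,cs[0][:,0,:],z)[:,:2]
        (cx,cy),(a,b),t=cv2.minAreaRect((w*1000).astype(np.float32))
        if a<b: a,b,t=b,a,t+90
        t=(t+90)%180-90
        out.append(dict(c=np.array([cx,cy])/1000,l=a,s=b,yaw=np.radians(t),px=c[i].round(0)))
    return out
def show(f,name,roi=None,s=1):
    im=f["frame"][:,:,::-1]
    if roi: im=im[roi[1]:roi[3],roi[0]:roi[2]]
    cv2.imwrite(f"pics/{name}.png",cv2.resize(im,None,fx=s,fy=s,interpolation=cv2.INTER_CUBIC))
def ori(yaw,pitch=0.0):
    """tool x: down tilted by pitch toward heading yaw; jaws (tool z) horizontal, perpendicular to heading"""
    h=np.array([np.cos(yaw),np.sin(yaw),0]); x=-np.cos(pitch)*np.array([0,0,1])+np.sin(pitch)*h
    z=np.array([-np.sin(yaw),np.cos(yaw),0]); y=np.cross(z,x)
    return R.from_matrix(np.c_[x,y,z]).as_quat()
E
python3 - <<'E'
from h import *
f=eyes.grab_frame("top")
for n,z,a in (("red",.02,100),("white",.02,100),("black",.018,100),("yellow",.006,100)):
    for b in blobs(f,n,z,a,(160,100,500,300)): print(n,b["px"],b["c"].round(4),round(b["l"]),round(b["s"]),round(np.degrees(b["yaw"]),1))
show(f,"crop1",(170,95,450,310),2.8)
E
```

```text
red [244. 194.] [0.5133 0.2595] 149 21 3.2
red [186. 208.] [0.4733 0.4351] 149 19 6.7
black [282. 135.] [0.6968 0.1428] 77 75 -0.8
black [412. 171.] [ 0.5764 -0.2595] 112 56 -12.3
black [326. 186.] [0.5337 0.0076] 168 148 4.4
black [418. 217.] [ 0.4359 -0.2723] 111 58 3.2
black [342. 269.] [ 0.2569 -0.0686] 387 129 -79.9
yellow [349. 131.] [ 0.71   -0.0671] 58 57 -0.8
yellow [342. 185.] [ 0.5402 -0.0417] 149 25 4.2
yellow [310. 187.] [0.5328 0.0581] 149 25 4.2
```

View pics/crop1.png

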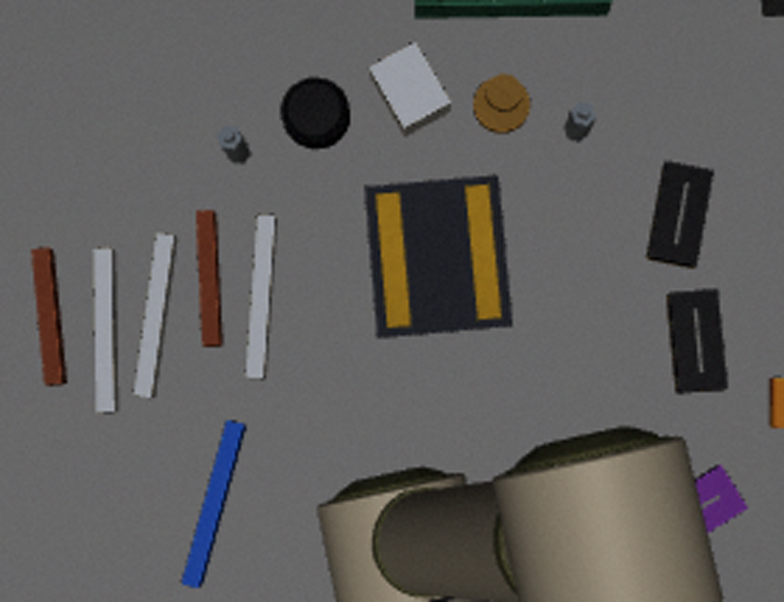

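The crop confirms two runners, three slats, two black plates and the pad. I'll refine the slats with a better white threshold and check IK for the whole plan.

```bash
sed -i 's/white=(S<25)&(Vv>185)/white=(S<45)\&(Vv>130)/' h.py
python3 - <<'E'
from h import *
f=eyes.grab_frame("top")
print(f["frame"][212,207],f["frame"][207,225],f["frame"][230,150])
for n,z,a in (("white",.02,100),):
    for b in blobs(f,n,z,a,(160,100,300,260)): print(n,b["px"],b["c"].round(4),round(b["l"]),round(b["s"]),round(np.degrees(b["yaw"]),1))
P=np.array([.5365,.0082]); y=np.radians(4.2)
def ok(p,o):
    q=kinematics.ik(np.array(p),o); return None if q is None else np.round(q,2).tolist()
for n,(p,o) in dict(runner=([.47,.435,.005],ori(np.radians(6.7))),runnerflip=([.47,.435,.005],ori(np.radians(6.7)+np.pi)),
  place=([*P,.02],ori(y)),slat=([*P,.04],ori(y+np.pi/2)),slat2=([*P,.04],ori(y-np.pi/2)),
  pl=([.6,-.26,.005],ori(np.radians(-12),0)),plf=([.6,-.26,.005],ori(np.radians(-12)+np.pi,0)),pl2=([.5,-.26,.09],ori(0,np.pi/2)),pl3=([.45,-.26,.09],ori(0,-.3))).items(): print(n,ok(p,o))
for yy in (.05,-.05):
  for pt in (60,70,80,90):
    r=R.from_euler('z',y).as_matrix()[:2,:2]
    c=P+r@[-.035,yy]; t=np.radians(pt); h=r@[1,0]
    tcp=[*(c+.019*np.sin(t)*h),.055-.019*np.cos(t)]
    print(yy,pt,ok(tcp,ori(y,t)))
E
```

```text
[151 156 163] [151 156 163] [103 102 103]
white [262. 201.] [0.4923 0.2032] 177 19 -4.1
white [224. 207.] [0.4738 0.3193] 179 19 -7.2
white [207. 213.] [0.4581 0.3734] 175 18 1.9
runner [0.56, 0.8, 1.34, -0.0, 1.0, -1.12]
runnerflip [0.56, 0.8, 1.34, -0.0, 1.0, 2.02]
place [-0.2, 0.6, 1.68, -0.0, 0.86, -1.85]
slat [-0.2, 0.57, 1.67, -0.0, 0.9, 2.87]
slat2 [-0.2, 0.57, 1.67, -0.0, 0.9, -0.28]
pl [-0.59, 0.83, 1.29, 0.0, 1.03, -1.95]
plf [-0.59, 0.83, 1.29, -0.0, 1.03, 1.19]
pl2 [-1.15, 0.85, 2.17, 1.99, 1.52, 1.67]
pl3 [-0.66, 0.6, 1.49, -0.19, 1.3, -2.16]
0.05 60 [-0.27, 0.57, 2.38, 2.76, 0.87, 1.65]
0.05 70 [-0.29, 0.71, 2.41, 2.78, 1.21, 1.58]
0.05 80 [-0.3, 0.87, 2.41, 2.77, 1.52, 1.52]
0.05 90 [-0.31, 1.02, 2.37, 2.75, 1.8, 1.48]
-0.05 60 [-0.58, 0.57, 2.36, 2.39, 0.88, 1.74]
-0.05 70 [-0.62, 0.71, 2.38, 2.43, 1.18, 1.6]
-0.05 80 [-0.65, 0.86, 2.38, 2.43, 1.47, 1.51]
-0.05 90 [-0.66, 1.01, 2.34, 2.4, 1.72, 1.43]
```

```bash
cat >> h.py <<'E'
P=np.array([.5365,.0082]); PY=np.radians(4.2); PR=R.from_euler('z',PY).as_matrix()[:2,:2]
def pad(x,y): return P+PR@[x,y]
def best(p,yaw,pitch=0):
    c=[]
    for k in (0,np.pi,-np.pi):
        o=ori(yaw+k,pitch) if pitch==0 else ori(yaw,pitch)
        q=kinematics.ik(np.array(p,float),o)
        if q is not None: c.append((abs(q[5]),o))
    if not c: raise RuntimeError("no ik %s"%p)
    return min(c,key=lambda t:t[0])[1]
def pick(c,yaw,z=.009,off=(0,0),up=.14,effort=40):
    p=np.array(c)+off; o=best([*p,up],yaw)
    env.reach(np.array([*p,up]),o); env.movel(np.array([*p,z]),velocity=.2)
    env.close_gripper(effort); s=monitor.sense()
    env.movel(np.array([*p,up]),velocity=.2); s2=monitor.sense()
    print("gap",s["finger_gap"].__round__(3),s2["finger_gap"].__round__(3),"F",s2["contact_force"].round(1),"t",round(s2["clock"],1))
def place(c,yaw,z,up=.14):
    o=best([*c,up],yaw); env.reach(np.array([*c,up]),o)
    env.movel(np.array([*c,z+.025]),velocity=.2)
    g=env.movel(np.array([*c,z]),velocity=.06,guard=10); s=monitor.sense()
    env.release(); env.movel(np.array([*c,up]),velocity=.2)
    print("placed guard",g,"z",s["position"].round(4),"t",round(monitor.sense()["clock"],1))
def nrm(yaw): return np.array([-np.sin(yaw),np.cos(yaw)])
E
python3 - <<'E'
from h import *
y=np.radians(6.7); pick([.4733,.4351],y,off=.014*nrm(y))
place(pad(0,.05),PY,.0155)
f=eyes.grab_frame("top"); show(f,"t2",(150,80,500,310),2.2)
for n in("red",):
    for b in blobs(f,n,.026,100,(160,100,420,260)): print(n,b["px"],PR.T@(b["c"]-P),round(b["l"]),round(np.degrees(b["yaw"])-4.2,1))
E
```

```text
gap 0.219 0.224 F [-0.1 -0.2 -1.1] t 5.9
placed guard True z [0.5325 0.0581 0.0155] t 10.5
red [244. 194.] [-0.00560096  0.25222316] 148 -1.0
```

View pics/t2.png

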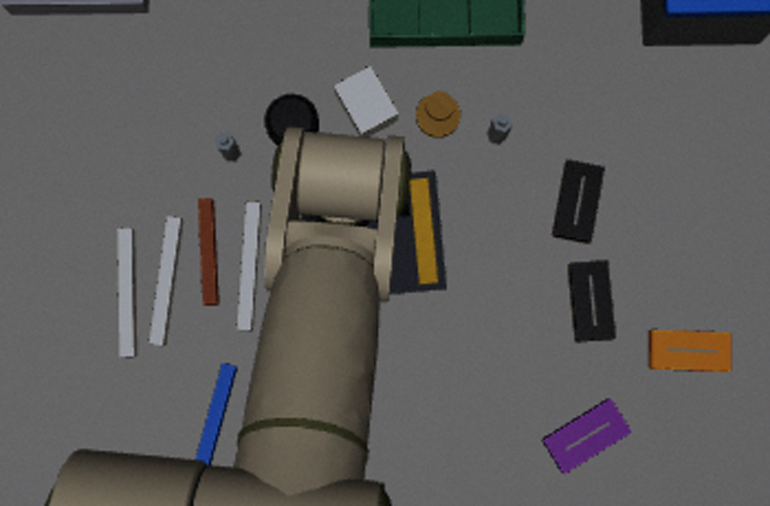

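Runner 1 is gone from its row. The arm hides the pad, so I'll check the placing on the next look. Now I'll slide the right-hand slat aside to clear runner 2, then place runner 2.

```bash
python3 - <<'E'
from h import *
y=np.radians(-4.1); pick([.4923,.2032],y,off=-.02*nrm(y),up=.06)
place([.475,.155],y,.0095,up=.08)
y=np.radians(3.2); pick([.5133,.2595],y,off=-.014*nrm(y))
place(pad(0,-.05),PY,.0155)
env.reach(np.array([.40,.36,.25]),best([.40,.36,.25],0))
f=eyes.grab_frame("top"); show(f,"t3",(150,80,500,310),2.2)
for n,z in(("red",.026),("white",.02)):
    for b in blobs(f,n,z,100,(160,100,420,260)): print(n,b["px"],b["c"].round(4),PR.T@(b["c"]-P),round(b["l"]),round(np.degrees(b["yaw"]),1))
E
```

```text
gap 0.216 0.222 F [ 0.  -0.7 -1.8] t 14.3
placed guard True z [0.4748 0.155  0.0097] t 16.6
gap 0.22 0.217 F [-1.   0.2 -1.6] t 19.4
placed guard True z [ 0.5398 -0.0416  0.0155] t 24.1
red [342. 183.] [ 0.5415 -0.0413] [ 0.00137403 -0.04970048] 150 3.7
red [310. 186.] [0.5336 0.0578] [0.00074565 0.04969927] 150 4.5
white [316. 125.] [0.7272 0.0369] [0.19230856 0.01467159] 79 28.1
white [278. 206.] [0.4747 0.1556] [-0.05080193  0.1515328 ] 179 -4.1
white [224. 207.] [0.4738 0.3193] [-0.03971651  0.31490403] 179 -7.3
white [207. 200.] [0.496  0.3756] [-0.01346722  0.36935314] 99 0.8
```

View pics/t3.png

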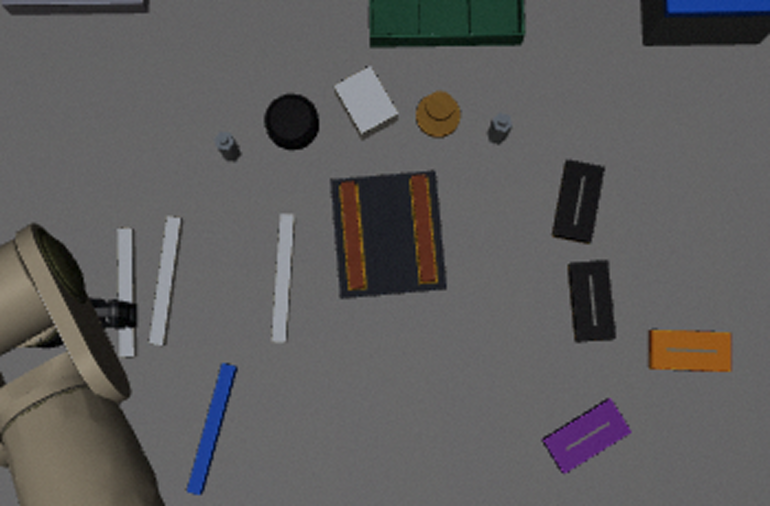

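Runners are within 1 mm of the lane centres: (342,183) and (310,186) in the top view. Next come the slats, middle first, gripped shallow.

```bash
python3 - <<'E'
from h import *
y=np.radians(-4.1); pick([.4747,.1556],y,z=.011)
place(pad(0,0),PY+np.pi/2,.0375)
y=np.radians(-7.2); pick([.4738,.3193],y,z=.011,off=-.014*nrm(y))
place(pad(-.056,0),PY+np.pi/2,.0375)
env.reach(np.array([.40,.30,.25]),best([.40,.30,.25],0))
f=eyes.grab_frame("top"); show(f,"t4",(150,80,500,310),2.2)
for n,z in(("white",.046),("white",.02)):
    for b in blobs(f,n,z,100,(160,100,420,260)): print(n,b["px"],b["c"].round(4),PR.T@(b["c"]-P),round(b["l"]),round(np.degrees(b["yaw"])-4.2,1))
E
```

```text
gap 0.218 0.224 F [-0.5 -0.5 -2.2] t 29.3
placed guard True z [0.5363 0.0082 0.0374] t 32.6
gap 0.223 0.217 F [ 0.1  0.7 -1.4] t 36.0
placed guard True z [0.4805 0.0042 0.0377] t 39.5
white [316. 125.] [0.7194 0.0366] [0.18451157 0.01494921] 78 23.9
white [325. 184.] [0.5371 0.0098] [0.00074057 0.00158335] 179 -90.0
white [327. 202.] [0.4813 0.0055] [-0.05522908  0.00130787] 178 -90.0
white [316. 125.] [0.7272 0.0369] [0.19230856 0.01467159] 79 23.9
white [325. 184.] [0.5414 0.0096] [0.00501975 0.00104987] 182 -90.0
white [327. 202.] [0.4846 0.0052] [-0.05202097  0.00076907] 181 -90.0
```

View pics/t4.png

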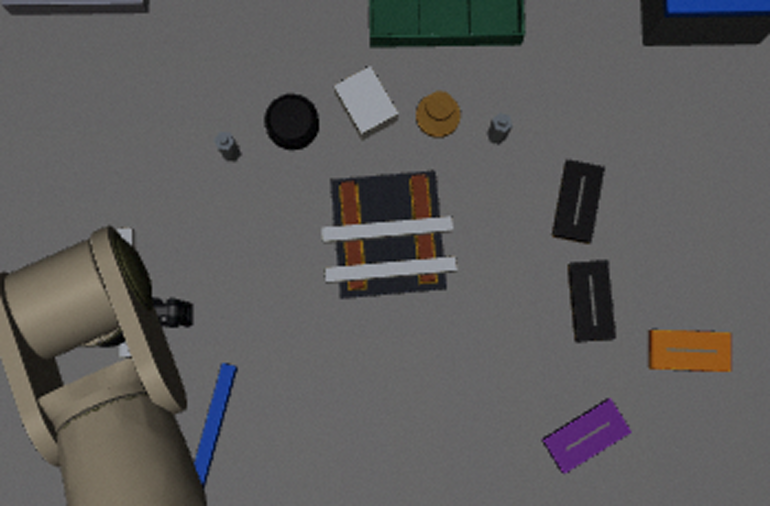

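Two slats are in place, square and about 1 mm off. Now the third slat, followed by a look at the plates.

```bash
python3 - <<'E'
from h import *
y=np.radians(1.7); pick([.4581,.3740],y,z=.011)
place(pad(.056,0),PY+np.pi/2,.0375)
env.reach(np.array([.42,.26,.3]),best([.42,.26,.3],0))
f=eyes.grab_frame("top"); show(f,"t5",(150,80,500,310),2.2)
for n,z in(("white",.046),("red",.026)):
    for b in blobs(f,n,z,60,(160,140,420,260)): print(n,b["px"],b["c"].round(4),PR.T@(b["c"]-P),round(b["l"]),round(np.degrees(b["yaw"])-4.2,1))
for b in blobs(f,"black",.018,100,(380,100,450,260)): print(b["px"],b["c"].round(4),round(b["l"]),round(b["s"]),round(np.degrees(b["yaw"]),1))
E
```

```text
gap 0.218 0.221 F [ 0.5  0.2 -3.4] t 43.6
placed guard True z [0.5921 0.0124 0.0374] t 47.3
white [324. 165.] [0.5928 0.0135] [0.05651589 0.00113565] 178 -89.9
white [325. 184.] [0.537  0.0098] [0.00065886 0.00158328] 179 -90.0
white [327. 202.] [0.481  0.0054] [-0.05559933  0.00126418] 178 -90.3
[412. 171.] [ 0.5762 -0.2593] 113 56 -12.5
[418. 216.] [ 0.4359 -0.2723] 111 58 3.3
```

View pics/t5.png

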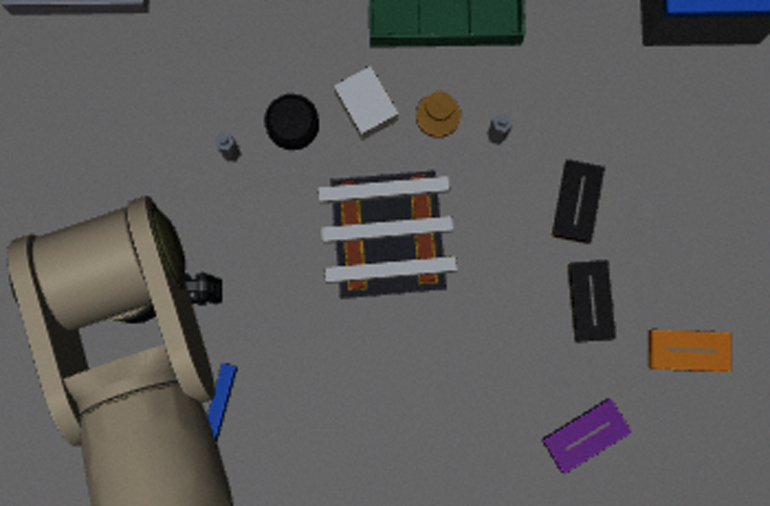

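The crib is within about 1.5 mm everywhere, with the slats at pad x −56, 0 and +56 mm. The plates are still black side up at (412,171) and (418,216).

Each plate gets turned in two 90° steps: pick it up tool-down, stand it on its end, regrasp from above, then lay it brass-up. I'll search for feasible poses first.

```bash
cat >> h.py <<'E'
def hv(yaw): return np.array([np.cos(yaw),np.sin(yaw),0.])
Z=np.array([0,0,1.])
def platepose(c,a,n):
    M=np.eye(4); M[:3,:3]=np.c_[a,np.cross(n,a),n]; M[:3,3]=c; return M
def tool(p,o):
    M=np.eye(4); M[:3,:3]=R.from_quat(o).as_matrix(); M[:3,3]=p; return M
def carried(T0,Pl0,Pl1):   # tool pose that puts the held plate at Pl1
    return Pl1@np.linalg.inv(Pl0)@T0
def po(T): return T[:3,3].copy(), R.from_matrix(T[:3,:3]).as_quat()
PH1=np.radians(-8); PH2=np.radians(-25); OFF=.018; GU=.033
def plan(c,yaw,S,ys,yt):
    """pick at c,yaw; stand at S heading ys; lay at pad y=yt"""
    A0=platepose([*c,.009],hv(yaw),Z)
    g=A0[:3,3]+OFF*hv(yaw); o=ori(yaw,PH1); T0=tool([g[0],g[1],.0045],o)
    A1=platepose([*S,.0555],Z,-hv(ys)); T1=carried(T0,A0,A1)
    B0=platepose([*S,.055],Z,-hv(ys)); o2=ori(ys,PH2); x2=R.from_quat(o2).as_matrix()[:,0]
    T2=tool(B0[:3,3]+GU*Z+.012*x2,o2)
    B1=platepose([*pad(0,yt),.0562],-hv(PY),-Z); T3=carried(T2,B0,B1)
    return T0,T1,T2,T3
def lift(T,dz): U=T.copy(); U[2,3]+=dz; return U
E
cat > srch.py <<'E'
from h import *
best_=[]
for c,yaw,yt in (([.5762,-.2593],np.radians(-12.5),.048),([.4359,-.2723],np.radians(3.3),-.048)):
    res=[]
    for sx in np.arange(.3,.56,.05):
        for sy in (-.3,-.25,-.2,.2,.25,.3):
            for ys in np.radians(np.arange(-150,181,30)):
                T=plan(c,yaw,[sx,sy],ys,yt); qs=[]
                for X in (T[0],lift(T[0],.15),T[1],lift(T[1],.15),T[2],lift(T[2],.15),T[3],lift(T[3],.12)):
                    q=kinematics.ik(*po(X))
                    if q is None: break
                    qs.append(q)
                else:
                    qs=np.array(qs); tr=np.abs(qs[3]-qs[1]).max()+np.abs(qs[7]-qs[5]).max()+np.abs(qs[5]-qs[3]).max()
                    res.append((tr,sx,sy,np.degrees(ys),qs))
    res.sort(key=lambda t:t[0]); print(len(res))
    for r in res[:6]: print(np.round(r[:4],2))
    if res: print(res[0][4].round(2))
E
python3 srch.py
```

```text
269
[   6.03    0.55    0.25 -120.  ]
[   6.07    0.55    0.2  -120.  ]
[   6.09    0.55   -0.3  -150.  ]
[   6.1     0.55   -0.25 -150.  ]
[   6.1     0.55   -0.2  -150.  ]
[  6.1    0.55   0.3  -90.  ]
[[-0.58  0.89  1.17 -0.05  1.22 -1.91]
 [-0.58  0.73  1.05 -0.05  1.49 -1.92]
 [ 0.46  1.46  0.37 -1.01  2.44  0.6 ]
 [ 0.46  1.26  0.4  -1.2   2.51  0.36]
 [ 0.09  0.52  1.7   0.54  0.73  0.24]
 [ 0.09  0.33  1.54  0.41  1.04  0.44]
 [-0.29  0.62  2.42  2.76  1.04  1.61]
 [-0.29  0.17  2.4   2.55  0.62  1.91]]Traceback (most recent call last):
  File "srch.py", line 10, in <module>
    q=kinematics.ik(*po(X))
ValueError: time passes only in moves, steps and waits
```

```bash
python3 - <<'E'
from h import *
env.hold(.1)
for S,yd in (([.52,.30],45),([.50,.30],60)):
  for c,yaw,yt in (([.5762,-.2593],np.radians(-12.5),.048),([.4359,-.2723],np.radians(3.3),-.048)):
    T=plan(c,yaw,S,np.radians(yd),yt); print(S,yd)
    for n,X in zip("p pl s sl r rl f fl".split(),(T[0],lift(T[0],.18),T[1],lift(T[1],.12),T[2],lift(T[2],.15),T[3],lift(T[3],.12))):
        q=kinematics.ik(*po(X)); print(n,None if q is None else q.round(2).tolist(),X[:3,3].round(3))
    env.hold(.1)
E
```

```text
[0.52, 0.3] 45
p [-0.58, 0.89, 1.17, -0.05, 1.22, -1.91] [ 0.594 -0.263  0.004]
pl [-0.58, 0.71, 1.0, -0.05, 1.56, -1.93] [ 0.594 -0.263  0.184]
s [0.02, 0.8, 2.16, 2.35, 1.3, 1.7] [0.523 0.303 0.074]
sl [0.02, 0.45, 2.19, 2.26, 1.09, 1.95] [0.523 0.303 0.194]
r [0.39, 0.86, 1.07, -0.16, 1.61, -1.93] [0.516 0.296 0.077]
rl [0.39, 0.74, 0.9, -0.17, 1.9, -1.98] [0.516 0.296 0.227]
f [-0.29, 0.62, 2.42, 2.76, 1.04, 1.61] [0.511 0.054 0.051]
fl [-0.29, 0.17, 2.4, 2.55, 0.62, 1.91] [0.511 0.054 0.171]
[0.52, 0.3] 45
p [-0.71, 0.67, 1.62, -0.12, 0.96, -2.27] [ 0.454 -0.271  0.004]
pl [-0.71, 0.43, 1.47, -0.1, 1.35, -2.31] [ 0.454 -0.271  0.184]
s [0.02, 0.8, 2.16, 2.35, 1.3, 1.7] [0.523 0.303 0.073]
sl [0.02, 0.45, 2.19, 2.26, 1.09, 1.95] [0.523 0.303 0.193]
r [0.39, 0.86, 1.07, -0.16, 1.61, -1.93] [0.516 0.296 0.077]
rl [0.39, 0.74, 0.9, -0.17, 1.9, -1.98] [0.516 0.296 0.227]
f [-0.61, 0.62, 2.39, 2.41, 1.03, 1.67] [ 0.518 -0.041  0.051]
fl [-0.61, 0.19, 2.37, 2.13, 0.74, 2.11] [ 0.518 -0.041  0.171]
[0.5, 0.3] 60
p [-0.58, 0.89, 1.17, -0.05, 1.22, -1.91] [ 0.594 -0.263  0.004]
pl [-0.58,
[... 233 characters left out ...]
77]
rl [0.44, 0.68, 1.01, -0.25, 1.81, -2.19] [0.497 0.296 0.227]
f [-0.29, 0.62, 2.42, 2.76, 1.04, 1.61] [0.511 0.054 0.051]
fl [-0.29, 0.17, 2.4, 2.55, 0.62, 1.91] [0.511 0.054 0.171]
[0.5, 0.3] 60
p [-0.71, 0.67, 1.62, -0.12, 0.96, -2.27] [ 0.454 -0.271  0.004]
pl [-0.71, 0.43, 1.47, -0.1, 1.35, -2.31] [ 0.454 -0.271  0.184]
s [-0.08, 0.81, 2.11, 1.97, 1.34, 1.78] [0.502 0.304 0.073]
sl [-0.08, 0.47, 2.14, 1.89, 1.23, 2.08] [0.502 0.304 0.193]
r [0.44, 0.81, 1.18, -0.24, 1.52, -2.12] [0.497 0.296 0.077]
rl [0.44, 0.68, 1.01, -0.25, 1.81, -2.19] [0.497 0.296 0.227]
f [-0.61, 0.62, 2.39, 2.41, 1.03, 1.67] [ 0.518 -0.041  0.051]
fl [-0.61, 0.19, 2.37, 2.13, 0.74, 2.11] [ 0.518 -0.041  0.171]
```

```bash
cat >> h.py <<'E'
def back(T,d): U=T.copy(); U[:3,3]-=d*T[:3,0]; return U
def go(T): env.reach(*po(T))
def ml(T,v=.2,guard=None): return env.movel(po(T)[0],velocity=v,guard=guard)
SS=[.52,.30]; SY=np.radians(45)
def phase1(c,yaw,yt):
    T=plan(c,yaw,SS,SY,yt)
    go(lift(T[0],.12)); ml(T[0],.15); env.close_gripper(60); s=monitor.sense()
    ml(lift(T[0],.25),.25); s2=monitor.sense(); print("gap",s["finger_gap"],s2["finger_gap"],"F",s2["contact_force"].round(1),s2["clock"])
    f=eyes.grab_frame("wrist"); show(f,"w_%d"%(s2["clock"]*10)); print("w_%d"%(s2["clock"]*10))
    if s2["finger_gap"]<.4: raise SystemExit("no plate")
    go(lift(T[1],.15)); ml(lift(T[1],.02),.2); f=eyes.grab_frame("scene"); show(f,"s_%d"%(s2["clock"]*10),(280,80,560,280),2.8)
    g=ml(T[1],.04,8); print("guard",g,monitor.sense()["position"].round(4),T[1][:3,3].round(4),"t",monitor.sense()["clock"])
E
python3 - <<'E'
from h import *
phase1([.5762,-.2593],np.radians(-12.5),.048)
f=eyes.grab_frame("scene"); show(f,"s6",(280,60,560,280),2.7)
E
ls pics
```

```text
gap 0.6099740568196294 0.6088473893336998 F [-0.   0.1 -4. ] 53.7667
w_537
guard False [0.5231 0.3032 0.0733] [0.5232 0.3032 0.0735] t 58.625
crop1.png
s6.png
s_537.png
scene0.png
t2.png
t3.png
t4.png
t5.png
top0.png
w_537.png
wrist0.png
```

View pics/s6.png

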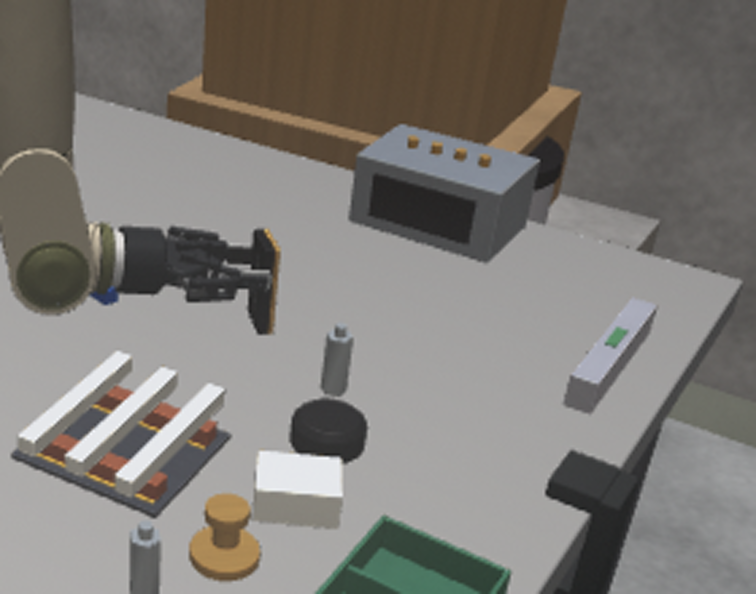

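View pics/w_537.png

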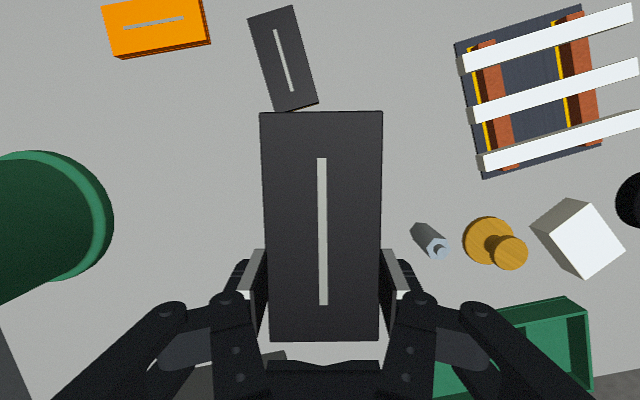

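The plate is held upright, brass facing away, at about (270,280) in the crop. It hasn't touched down yet, so I'll lower it until contact and let go.

```bash
cat >> h.py <<'E'
def phase1b(c,yaw,yt,tag):
    T=plan(c,yaw,SS,SY,yt)
    g=ml(lift(T[1],-.004),.02,5); print("guard",g,monitor.sense()["position"].round(4),monitor.sense()["contact_force"].round(1))
    env.release(); ml(back(lift(T[1],-.001),.10),.15)
    U=lift(back(T[1],.10),.18); go(U)
    f=eyes.grab_frame("scene"); show(f,"s_"+tag,(340,80,480,220),4); f=eyes.grab_frame("top"); show(f,"t_"+tag,(180,110,340,250),4); print(monitor.sense()["clock"])
E
python3 - <<'E'
from h import *
phase1b([.5762,-.2593],np.radians(-12.5),.048,"a")
E
```

```text
guard True [0.5236 0.3034 0.0733] [-1.6 -1.6  5.5]
61.0917
```

View pics/s_a.png

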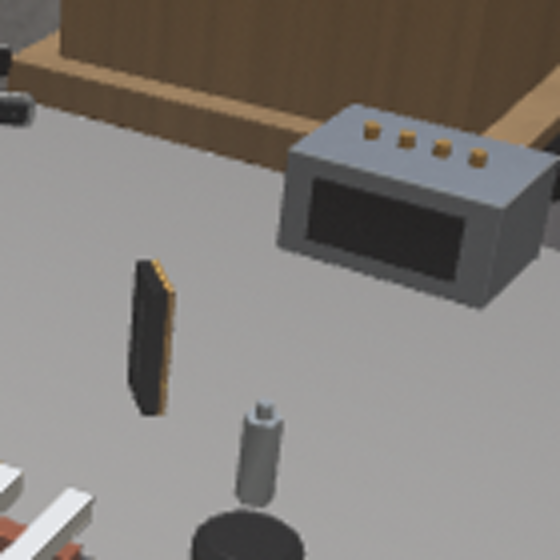

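View pics/t_a.png

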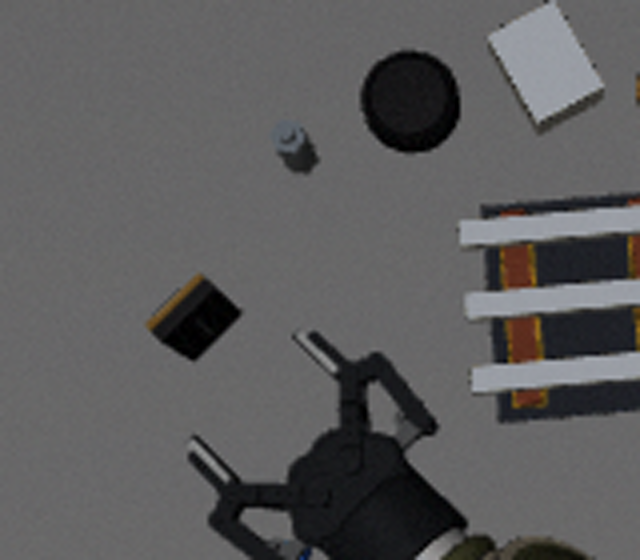

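The plate stands upright, top edge near (182,307) in the top crop, with the gripper clear. I'll check that against the model position, then regrasp.

```bash
cat >> h.py <<'E'
def phase2(c,yaw,yt,d=(0,0)):
    T=plan(c,yaw,SS,SY,yt); T2=T[2].copy(); T2[:2,3]+=d
    go(back(T2,.15)); ml(T2,.15); env.close_gripper(60); s=monitor.sense()
    ml(lift(T2,.18),.2); s2=monitor.sense(); print("gap",s["finger_gap"],s2["finger_gap"],s2["contact_force"].round(1),s2["clock"])
    if s2["finger_gap"]<.4: raise SystemExit("no plate")
    go(lift(T[3],.17)); ml(lift(T[3],.04),.2); print("t",monitor.sense()["clock"],monitor.sense()["position"].round(4),T[3][:3,3].round(4))
E
python3 - <<'E'
from h import *
f=eyes.grab_frame("top"); print(w2px(f,[.52,.30,.11]), px2w(f,[225.5,186.7],.11))
phase2([.5762,-.2593],np.radians(-12.5),.048)
f=eyes.grab_frame("scene"); show(f,"s7",(230,100,480,280),3)
E
```

```text
[[224.54278454 187.2211694 ]] [[0.52147047 0.29727535 0.11      ]]
gap 0.6214307315084514 0.6261144872924753 [ 0.  -0.1 -3.3] 67.2083
t 71.4667 [0.5113 0.0544 0.0918] [0.5109 0.0545 0.0511]
```

View pics/s7.png

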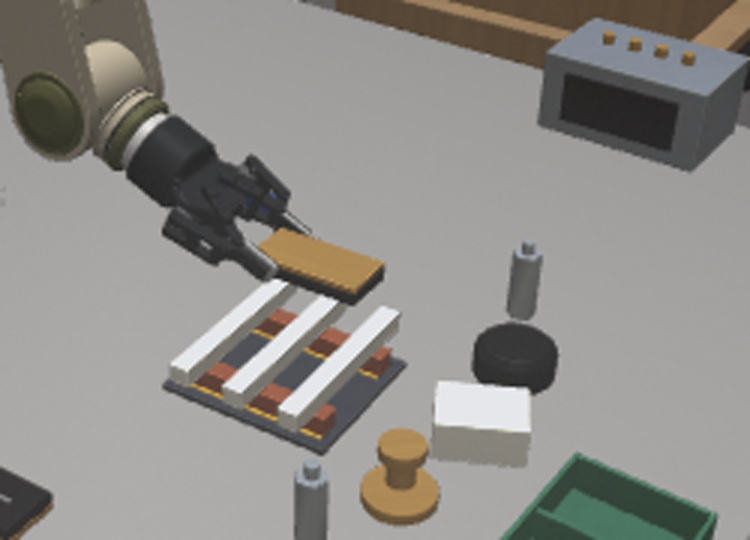

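Brass is up and the plate is level over the crib, at about (325,265) in the crop. Lowering it until contact.

```bash
cat >> h.py <<'E'
def phase2b(c,yaw,yt,tag):
    T=plan(c,yaw,SS,SY,yt)
    ml(lift(T[3],.008),.1); g=ml(lift(T[3],-.004),.02,5); s=monitor.sense(); print("guard",g,s["position"].round(4),T[3][:3,3].round(4),s["contact_force"].round(1))
    env.release(); U=T[3].copy(); U[:3,3]=s["position"]; ml(back(U,.13),.12); U=lift(back(U,.13),.12); ml(U,.2)
    env.reach(np.array([.36,.30,.32]),best([.36,.30,.32],0))
    f=eyes.grab_frame("scene"); show(f,"s_"+tag,(230,100,480,280),3); f=eyes.grab_frame("top"); show(f,"t_"+tag,(260,110,480,260),3.5); print(monitor.sense()["clock"])
    for b in blobs(f,"black",.018,100,(380,100,450,260)): print(b["px"],b["c"].round(4),round(b["l"]),round(b["s"]),round(np.degrees(b["yaw"]),1))
E
python3 - <<'E'
from h import *
phase2b([.5762,-.2593],np.radians(-12.5),.048,"b")
E
```

```text
guard True [0.5112 0.0544 0.0495] [0.5109 0.0545 0.0511] [-2.6 -0.2  4.3]Traceback (most recent call last):
  File "<stdin>", line 2, in <module>
  File "h.py", line 111, in phase2b
    env.release(); U=T[3].copy(); U[:3,3]=s["position"]; ml(back(U,.13),.12); U=lift(back(U,.13),.12); ml(U,.2)
                                                         ~~^^^^^^^^^^^^^^^^^
  File "h.py", line 86, in ml
    def ml(T,v=.2,guard=None): return env.movel(po(T)[0],velocity=v,guard=guard)
                                      ~~~~~~~~~^^^^^^^^^^^^^^^^^^^^^^^^^^^^^^^^^
bench.MotionError: the arm cannot follow that straight line within its joint ranges
```

The plate is released, but the straight retreat along the tool is out of joint range. The open fingers are beside the plate, so lifting straight up is clear.

```bash
sed -i 's/ml(back(U,.13),.12); U=lift(back(U,.13),.12); ml(U,.2)/ml(lift(U,.16),.12)/' h.py
python3 - <<'E'
from h import *
p=monitor.sense()["position"]; env.movel(p+[0,0,.16],velocity=.12)
env.reach(np.array([.36,.30,.32]),best([.36,.30,.32],0)); tag="b"
f=eyes.grab_frame("scene"); show(f,"s_"+tag,(230,100,480,280),3); f=eyes.grab_frame("top"); show(f,"t_"+tag,(260,110,480,260),3.5); print(monitor.sense()["clock"])
for b in blobs(f,"black",.018,100,(380,100,450,260)): print(b["px"],b["c"].round(4),round(b["l"]),round(b["s"]),round(np.degrees(b["yaw"]),1))
E
```

```text
77.2167
[418. 217.] [ 0.4359 -0.2723] 111 58 3.2
```

View pics/s_b.png

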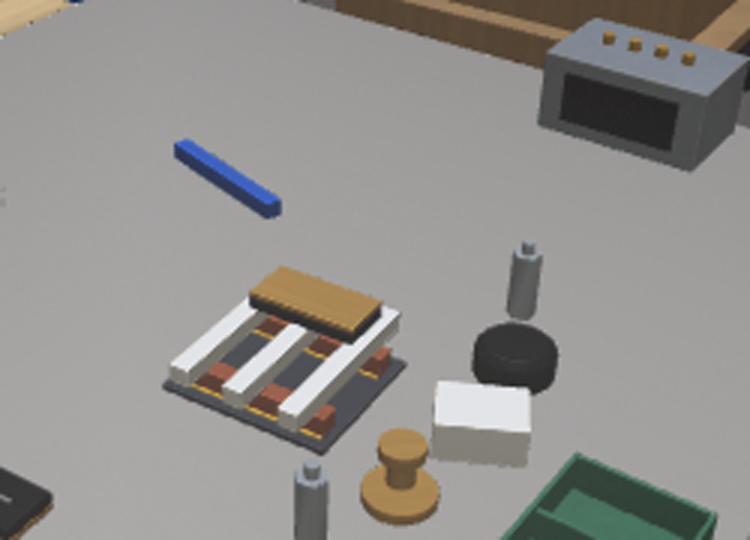

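View pics/t_b.png

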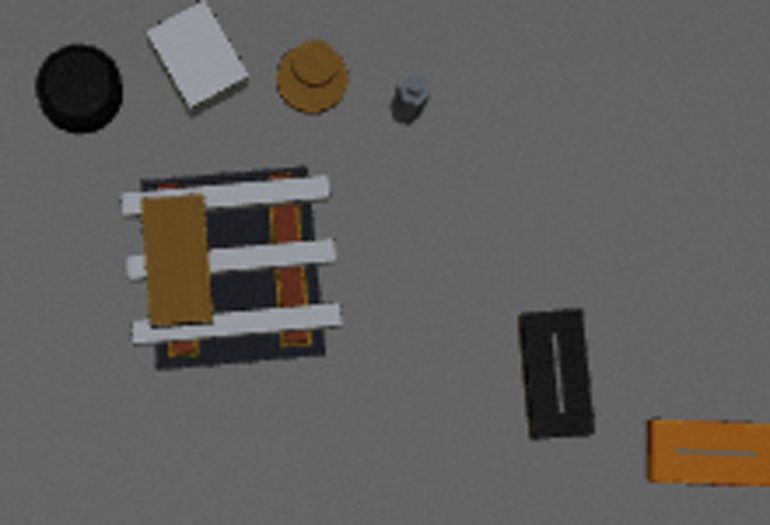

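The first plate lies flat, brass up, on all three slats, at about (178,260) in the top crop. The second is undisturbed. Same sequence for it.

```bash
python3 - <<'E'
from h import *
a=([.4359,-.2723],np.radians(3.2),-.049)
phase1(*a); phase1b(*a,"c")
E
```

```text
gap 0.6087389173891481 0.6129196138276848 F [-0.3  0.6 -2.8] 81.9333
w_819
guard True [0.5235 0.3032 0.0748] [0.5232 0.3032 0.0735] t 86.95
guard True [0.5239 0.3033 0.0749] [-1.1 -1.2  5.4]
89.375
```

View pics/t_c.png

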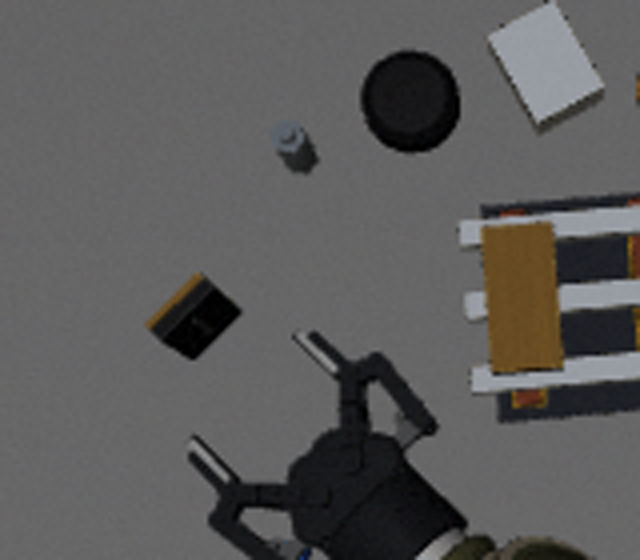

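View pics/s_c.png

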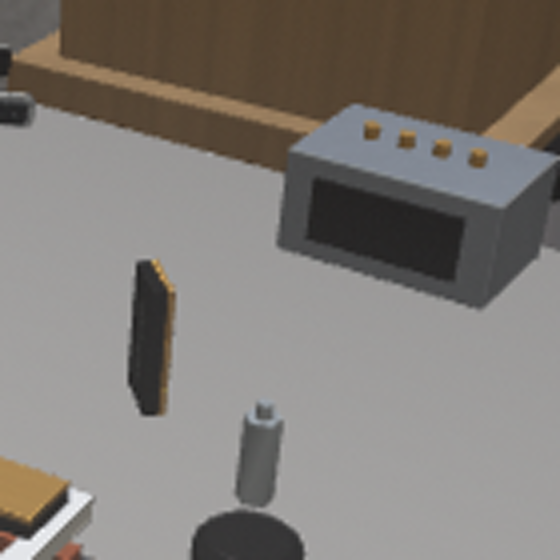

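The second plate stands in the same spot. Regrasping it and laying it down.

```bash
python3 - <<'E'
from h import *
a=([.4359,-.2723],np.radians(3.2),-.049)
phase2(*a)
f=eyes.grab_frame("scene"); show(f,"s8",(230,100,480,280),3)
E
```

```text
gap 0.6243215794416287 0.6220566987506652 [-0.6  0.  -3.2] 95.4417
t 99.8833 [ 0.5184 -0.0424  0.0918] [ 0.518  -0.0423  0.0511]
```

View pics/s8.png

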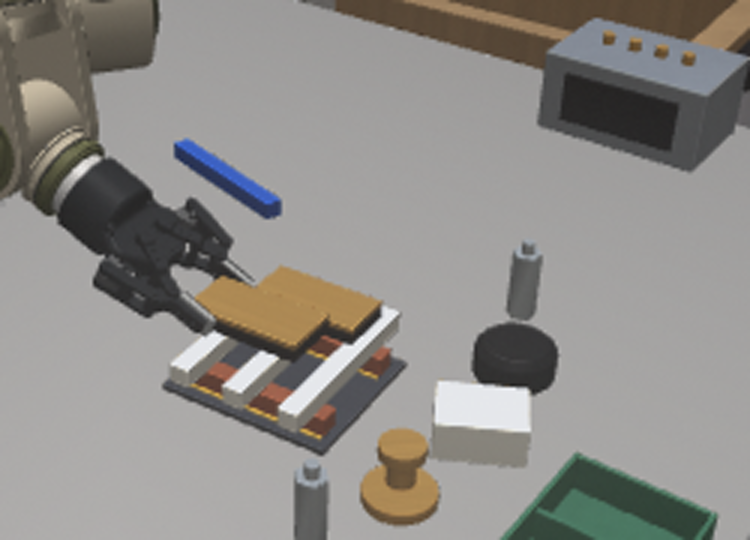

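Brass is up, centred beside the first plate at about (265,315) in the crop. Lowering and releasing.

```bash
python3 - <<'E'
from h import *
a=([.4359,-.2723],np.radians(3.2),-.049)
phase2b(*a,"d")
f=eyes.grab_frame("top"); im=f["frame"]; h=cv2.cvtColor(im,cv2.COLOR_RGB2HSV)
m=cv2.inRange(h,(8,90,40),(28,255,255)); k=np.zeros_like(m); k[150:215,290:365]=1; m*=k
n,l,st,c=cv2.connectedComponentsWithStats(m)
for i in range(1,n):
    if st[i,4]<300: continue
    cs,_=cv2.findContours((l==i).astype(np.uint8),cv2.RETR_EXTERNAL,cv2.CHAIN_APPROX_NONE)
    w=(px2w(f,cs[0][:,0,:],.064)[:,:2]-P)@PR; print(cv2.minAreaRect((w*1000).astype(np.float32)))
for b in blobs(f,"red",.026,10,(280,140,380,230))+blobs(f,"white",.046,20,(280,140,380,230)): print(b["px"],(PR.T@(b["c"]-P)).round(4),round(b["l"]),round(b["s"]),round(np.degrees(b["yaw"])-4.2,1))
E
```

```text
guard True [ 0.5183 -0.0423  0.0493] [ 0.518  -0.0423  0.0511] [-1.4  0.4  3.9]
105.825
((0.7516250610351562, -49.154052734375), (54.1331787109375, 109.4262924194336), 89.46341705322266)
((1.0388946533203125, 47.444496154785156), (54.62938690185547, 109.5944595336914), 89.95024871826172)
[344. 206.] [-0.0702 -0.0501] 15 6 84.9
[312. 209.] [-0.0706  0.0491] 12 6 84.9
[323. 165.] [0.0565 0.0011] 178 18 -89.8
[353. 181.] [ 0.0008 -0.0832] 18 9 -5.5
[326. 184.] [ 0.0004 -0.0013] 39 15 84.9
[298. 186.] [0.0009 0.0838] 18 14 9.1
[327. 203.] [-0.0557  0.0012] 178 19 -90.5
```

View pics/s_d.png

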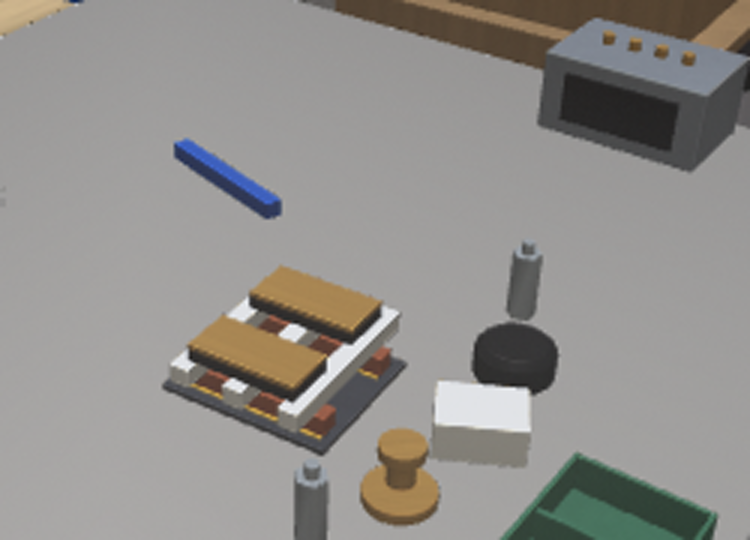

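View pics/t_d.png

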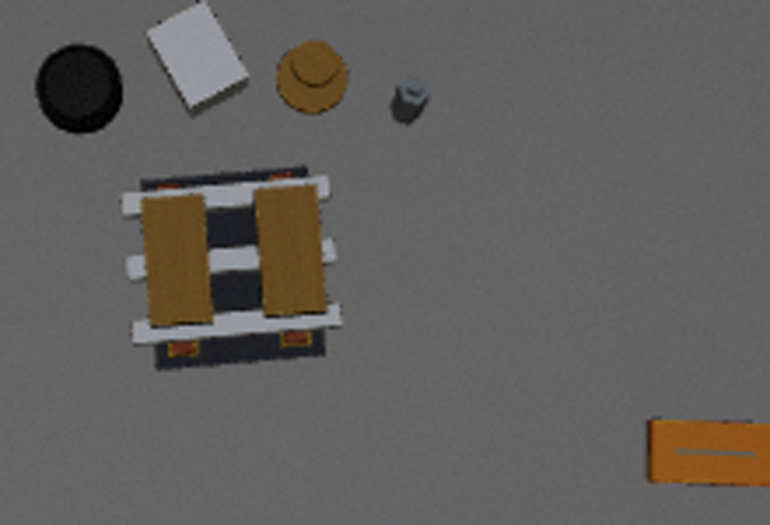

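Everything is in place: both plates brass up and centred at pad (1,47) and (1,−49) mm, aligned with the runners, and the gripper is clear. Handing in.

```bash
python3 -c "
from h import *
env.hold(.3); print(job.hand_in())"
```

```text
the job is handed in; nothing more can be done
None
```

The crib is built, both sensor plates are lying on it brass face up, and the job is handed in. It took about 106 s of the 210 s allowed; handing in reports no verdict.

I laid the two runners in the lanes and the three slats across them. Each plate was stood on its end, regripped from above and laid brass up on the slats.

Last camera checks, in the pad frame:

| Part | Measured position | Angle error |
|---|---|---|
| Runners | y = ±50 mm, x within 1.5 mm of the middle | 0.5° or less |
| Slats | x = −56, 0 and +56 mm, within about 2 mm side to side | under 1° |
| Plates | (1, +47) and (1, −49) mm, gap about 42 mm | under 1° |

- **Runners:** only their ends show under the slats in the last picture. The full runner check is from just after placing them.
- **Slats:** I set the outer two at ±56 mm rather than the suggested 48 mm, so the opening fingers would clear the middle slat. That is inside the allowed 30–66 mm.
- **Failed move:** one straight retreat after releasing the first plate was refused as out of joint range. Nothing moved, and I lifted straight up instead.
- **Other hardware:** in the pictures the other hardware and the look-alikes are standing where they were. I saw no plate knocked aside.

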